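# Slide the red slide box out of the row

### The arm

A 7-joint arm with a two-finger parallel gripper is mounted at the origin on the work surface. World frame = base frame: x ahead of the robot, y to its left, z up, the work surface at z = 0. Lengths are in mm, angles in rad, forces in N, time in s.
With the tool pointing down it reaches from about 350 to 900 mm from the base axis. Payload 7.2 kg.
Tool frame: the origin (TCP) lies at the centre of the arm's flange, where the gripper is bolted on; the fingertips stand 182 mm ahead of it and the grasp point (between the pads) lies 163 mm ahead of it (env.hold_point_z is the distance from the TCP to the grasp point, in mm); z points along the fingers, y is the line along which they close (so a half turn about z gives the same grasp; the last joint's range is limited). The gripper opens to 88 mm and grips with 3 to 60 N. Pads are 20 mm wide; open, the fingers measure 115 mm over their backs; the gripper's body (75 mm by 178 mm) begins 61 mm behind the grasp point.
Start: joints at [-1.21, 0.411, -0.013, 1.596, 0.006, 1.134, -0.082], TCP at [259.87, 568.41, 404.653] pointing down, gripper open.
Joint ranges: [-2.95, 2.95], [-0.29, 1.99], [-1.47, 1.44], [0.14, 2.54], [-1.03, 4.17], [0.13, 1.85], [-2.86, 2.86]. Speed limits (rad/s): [2.39, 2.39, 3.01, 3.01, 3.14, 3.14, 3.14].

### API

Orientations are given as a 3x3 rotation matrix whose columns are the frame's x, y, z axes.
In Python, from cell import sensors, imaging, finish_job, env gives the robot as it stands.
- The arm moves only by the tool jog_arm, never from a script. Its argument "plan" is a list of rows, each a list of 3 entries, a list of its own where there are three numbers: the shift along the tool's x, y, z in cm, then the turn, a rotation vector about the tool's x, y, z in degrees, then the finger opening in cm, from 0 to 8.78. A call has exactly 8 rows; each row is the pose to reach, as a shift and turn from the pose commanded when the call began, along the tool's axes at that moment; what a row does not reach only later rows make up. A row lasts 1/10 s, in which the tool goes at most 50 mm and 8.59 degrees, less where a joint would pass 70% of its speed; a pose out of reach is approached as far as the arm can. A call with a gripper value outside its range is refused whole. The fingers move at their own pace and stop on an object; "squeeze" is the grip in N (left out, the last holds). Time passes only in rows, so rows that repeat a pose let the fingers close, or fill a call up. It gives the time, the measured TCP pose, the force, the opening and the grip force at its end, in the units of the state.
- sensors.read_state(): the state, without advancing time (a new reading comes with each control period).
- imaging.capture(name): name is "scene" or "top" or "wrist"; returns the picture (400x640x3 uint8, red, green, blue); there is no depth.
- imaging.camera_model(name): a dict with "camera_matrix" (3x3 intrinsics, pixels), "k1" (the pictures are not rectified: a ray, as slopes to the right and down, at radius r is drawn at 1 + k1 r^2 times it, then the intrinsics apply), "world_from_camera" (4x4, takes a point from camera to world coordinates). Camera axes: x right, y up, looking along -z (the intrinsics and any distortion apply to the point x, -y, -z); pixel columns grow to the right and rows downward; lengths in mm; the calibration is good to about 2 mm. A picture is of the moment at which its call begins: read the wrist's pose just before it. camera_model takes no time and is no camera call; for the wrist camera it gives the pose at the moment of the call.
- finish_job(): hands the job in; it is judged then, once.
The state is a dict: "t": time; "joint_pos": joint angles; "joint_vel": joint speeds; "tau": joint torques, N m; "position": TCP position; "ee_rot": TCP orientation; "force": force on the tool from outside, world axes, zero at the start; "moment": the same for the moment, N m; "finger_gap": finger opening in mm; "grasp_force": force on a finger pad.
Only numpy, scipy, OpenCV 4.12 (cv2) and the standard library are available. Lean on these libraries where they do the work, as an engineer would, in place of code of your own. Each camera call takes 0.05 s, during which the arm holds its last target. There are 200 camera calls.

### The job

Three slide boxes stand side by side, touching, on the lab bench. Push the red one out of the row into the yellow-taped lane in front of it, so that it stands wholly inside the tape. Keep it flat on the bench all the way and leave the blue and green boxes where they are.

Things in the scene. Friction and masses are not known exactly. Their poses are not given: they have to be found in the camera images.
- red_box_center (a point): centre (17 mm above the bench) of the red plastic microscope-slide box, loose, 100 mm long (x), 82 mm wide (y), 34 mm tall, about 0.18 kg, flat upright faces, 1.5 mm catch on the +x end, white label on the lid. Slides freely on the bench. The three boxes stand in a row along the lane's y, in any order, long sides touching, axes parallel to the lane's, ends up to 16 mm out of line; end faces are free.
- blue_box_center (a point): centre (17 mm above the bench) of the blue plastic microscope-slide box, loose, 100 mm long (x), 82 mm wide (y), 34 mm tall, about 0.18 kg, flat upright faces, 1.5 mm catch on the +x end, white label on the lid. To be left where it stands.
- green_box_center (a point): centre (17 mm above the bench) of the green plastic microscope-slide box, loose, 100 mm long (x), 82 mm wide (y), 34 mm tall, about 0.18 kg, flat upright faces, 1.5 mm catch on the +x end, white label on the lid. To be left where it stands.
- lane: rectangle of flat yellow tape on the bench (no step). Origin: its centre, at bench height. Inside the tape 140 mm (x) by 286 mm (y); tape 10 mm wide. x points away from the row, roughly away from the robot; box centres start 134 to 150 mm to its -x side. Clear for 50 mm round row and lane; beyond, left and right, stand a tube rack 111 mm tall, a wash bottle 200 mm tall, a beaker and a jar.

How it is judged:
By the outcome, as a careful person would: the job done as asked, in the order asked, and still so for the second after the job is handed in, with the robot touching nothing.
It also fails if it takes over 32 s, if anything falls off the work surface, if the arm or the gripper's body presses on something with over 40 N, if the wrist force passes 120 N, or if a joint passes its speed limit or range.

## Working session

There is one attempt and no reset: what is moved stays moved. The work goes in short steps, Python scripts to look and compute and a tool call to move; the robot and the scene stay as the last step left them, time stands still between calls to the robot, and variables do not carry over. Pictures are saved under pics/ and viewed, at most 10 in all, crops included, and the job is handed in when it is done.

Besides the shell and the picture viewer there is one more tool, called after ">>>" as name(argument=value, ...), one argument or row to a line, values as JSON. jog_arm: Moves the arm, as the interface text tells. Its arguments: {"type":"object","properties":{"plan":{"type":"array","items":{"type":"array"}},"squeeze":{"type":"number"}},"required":["plan"]}

```bash
mkdir -p pics; ls; python3 - <<'E'
from cell import sensors, imaging, env
import cv2,numpy as np
s=sensors.read_state()
print(s['t'],s['position'],np.round(s['ee_rot'],3).tolist(),s['finger_gap'],env.hold_point_z)
for n in ['top','scene']:
    im=imaging.capture(n); cv2.imwrite(f'pics/{n}0.png',im[:,:,::-1])
    m=imaging.camera_model(n); print(n,np.round(m['camera_matrix'],1).tolist(),m['k1'],np.round(m['world_from_camera'],3).tolist())
E
```

```text
pics
0.0 [259.77723113 568.22899341 403.82795339] [[-0.909, 0.416, -0.001], [0.416, 0.909, -0.001], [-0.0, -0.002, -1.0]] 87.73807250559666 163.3
top [[390.4, 0.0, 323.1], [0.0, 390.4, 194.1], [0.0, 0.0, 1.0]] -0.0762538100390615 [[-0.009, 0.995, -0.096, 511.505], [-0.999, -0.013, -0.044, 7.604], [-0.045, 0.096, 0.994, 696.849], [0.0, 0.0, 0.0, 1.0]]
scene [[437.6, 0.0, 316.2], [0.0, 437.6, 210.4], [0.0, 0.0, 1.0]] -0.05914775913775948 [[-0.226, -0.824, 0.52, 910.652], [0.974, -0.198, 0.109, 93.741], [0.013, 0.532, 0.847, 605.177], [0.0, 0.0, 0.0, 1.0]]
```

View pics/top0.png

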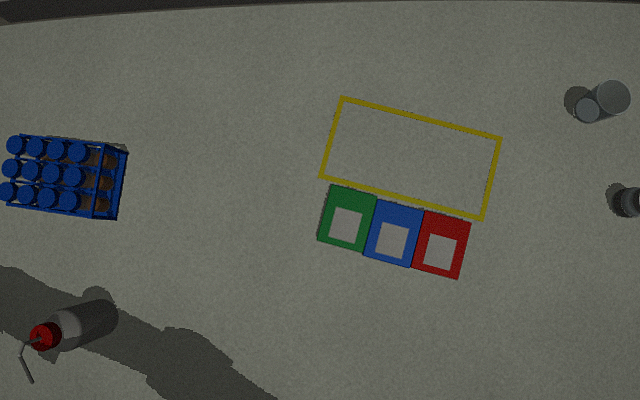

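View pics/scene0.png

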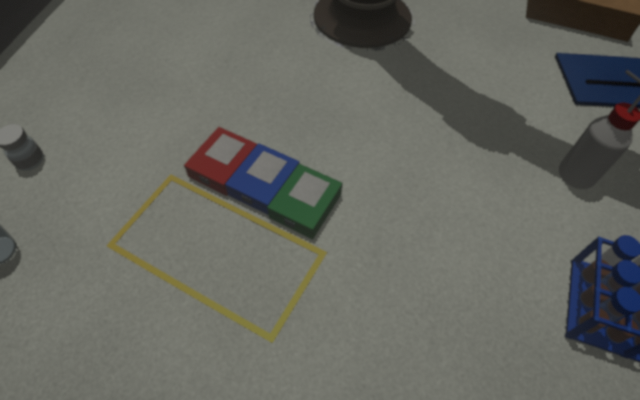

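The top view shows green, blue and red left to right (px 347/393/441, row ~230), with the lane above them (320–500, 97–220). The scene view agrees. Next I measure the corners.

```bash
cat > h.py <<'E'
import cv2,numpy as np
from cell import imaging
def cast(m,px,z):
    K=m['camera_matrix'];d=np.array([m['k1'],0,0,0,0.]) 
    n=cv2.undistortPoints(np.float64(px).reshape(-1,1,2),np.float64(K),d).reshape(-1,2)
    T=np.array(m['world_from_camera']);r=np.c_[n[:,0],-n[:,1],-np.ones(len(n))]@T[:3,:3].T
    return (T[:3,3]+r*((z-T[2,3])/r[:,2])[:,None])[:,:2]
H={'red':(0,8),'green':(50,80),'blue':(105,128),'yellow':(22,35)}
def mask(im,c):
    h=cv2.cvtColor(im,cv2.COLOR_RGB2HSV);a,b=H[c];k=((h[...,0]>=a)&(h[...,0]<=b))
    if c=='red':k|=h[...,0]>172
    return (k&(h[...,1]>120)&(h[...,2]>50)).astype(np.uint8)
def big(k,lo=(0,0,640,400)):
    x0,y0,x1,y1=lo;q=np.zeros_like(k);q[y0:y1,x0:x1]=k[y0:y1,x0:x1]
    return cv2.findContours(q,cv2.RETR_CCOMP,cv2.CHAIN_APPROX_NONE),q
def measure(name,roi,im=None):
    im=imaging.capture(name) if im is None else im
    m=imaging.camera_model(name);out={}
    for c in H:
        (cs,hi),_=big(mask(im,c),roi)
        i=max(range(len(cs)),key=lambda i:cv2.contourArea(cs[i]))
        hs=[j for j in range(len(cs)) if hi[0][j][3]==i]
        j=max(hs,key=lambda j:cv2.contourArea(cs[j])) if hs else None
        z=0 if c=='yellow' else 34
        res=[]
        for q in (i,j):
            if q is None: continue
            w=cast(m,cs[q][:,0],z).astype(np.float32)
            (p,s,a)=cv2.minAreaRect(w)
            res.append((np.round(p,1).tolist(),np.round(s,1).tolist(),round(a,2)))
        out[c]=res;print(name,c,res)
    return im,out
E
python3 - <<'E'
import cv2
from h import *
R={'top':(250,60,560,320),'scene':(80,100,380,360)}
for n in R:
    measure(n,R[n],cv2.imread(f'pics/{n}0.png')[:,:,::-1])
E
```

```text
top red [([488.1, -160.2], [81.5, 99.7], 74.25), ([476.5, -157.3], [49.9, 56.1], 74.05)]
top green [([534.9, -2.7], [81.2, 98.2], 74.13), ([523.3, 0.7], [50.9, 57.4], 74.13)]
top blue [([508.5, -80.3], [81.5, 99.4], 74.11), ([496.8, -77.4], [50.4, 56.4], 74.2)]
top yellow [([644.9, -119.6], [306.7, 160.3], 74.15), ([644.5, -119.2], [290.7, 144.8], 74.24)]
scene red [([490.0, -161.5], [78.9, 98.7], 74.43), ([475.3, -158.9], [53.2, 59.7], 74.03)]Traceback (most recent call last):
  File "<stdin>", line 5, in <module>
  File "h.py", line 21, in measure
    i=max(range(len(cs)),key=lambda i:cv2.contourArea(cs[i]))
ValueError: max() iterable argument is empty
```

The sizes match what was given: boxes 81×99 mm, lane 306×160 mm over the tape. Lane yaw is −15.85° and red sits at lane (−139.5, −82), so it needs a push of about 140 mm. I'll rise first to clear the bottle, then cross to a point behind red.

>>> jog_arm(
  plan=[
    [[0,0,-5],[0,0,0],3],
    [[0,0,-10],[0,0,0],3],
    [[-2.9,-4,-10],[0,0,0],3],
    [[-5.8,-8,-10],[0,0,0],3],
    [[-8.7,-12,-10],[0,0,0],3],
    [[-11.7,-16,-10],[0,0,0],3],
    [[-14.7,-20,-10],[0,0,0],3],
    [[-17.6,-24,-10],[0,0,0],3],
  ],
  squeeze=30,
)

```text
t: 0.9
position: [320.2, 274.7, 504.4]
ee_rot: [[-0.909, 0.416, -0.0], [0.416, 0.909, -0.0], [0.0, -0.0, -1.0]]
force: [1.9, 0.2, 0.8]
finger_gap: 30.5
grasp_force: 0.0
```

>>> jog_arm(
  plan=[
    [[-2.9,-4,0],[0,0,-1],3],
    [[-5.8,-8,0],[0,0,-2],3],
    [[-8.7,-12,0],[0,0,-3],3],
    [[-11.7,-16,0],[0,0,-4],3],
    [[-14.7,-20,0],[0,0,-5],3],
    [[-17.6,-24,0],[0,0,-6],3],
    [[-20.5,-28,0],[0,0,-7],3],
    [[-23.4,-32,0],[0,0,-8.7],3],
  ],
)

```text
t: 1.7
position: [399.4, -113.6, 504.7]
ee_rot: [[-0.962, 0.273, 0.001], [0.273, 0.962, 0.001], [-0.001, 0.001, -1.0]]
force: [0.8, 1.1, 0.9]
finger_gap: 30.1
grasp_force: 0.0
```

>>> jog_arm(
  plan=[
    [[-1.3,-2.3,4],[0,0,0],3],
    [[-1.3,-2.3,9],[0,0,0],3],
    [[-1.3,-2.3,14],[0,0,0],3],
    [[-1.3,-2.3,19],[0,0,0],3],
    [[-1.3,-2.3,23],[0,0,0],3],
    [[-1.3,-2.3,25],[0,0,0],3],
    [[-1.3,-2.3,25],[0,0,0],3],
    [[-1.3,-2.3,25],[0,0,0],3],
  ],
)

```text
t: 2.5
position: [406.2, -137.4, 255.0]
ee_rot: [[-0.962, 0.274, -0.001], [0.274, 0.962, -0.0], [0.001, -0.001, -1.0]]
force: [0.5, 0.4, 0.1]
finger_gap: 30.2
grasp_force: 0.0
```

```bash
python3 - <<'E'
from h import *
from cell import sensors
s=sensors.read_state();p=s['position']-np.array([644.7,-119.4,0]);print(s['t'],s['position'],p[0]*.962-p[1]*.273,p[0]*.273+p[1]*.962)
im=imaging.capture('wrist');cv2.imwrite('pics/w1.png',im[:,:,::-1])
E
```

```text
2.5 [ 406.18950551 -137.35497474  254.95197124] -224.54538759219864 -82.38605069657822
```

View pics/w1.png

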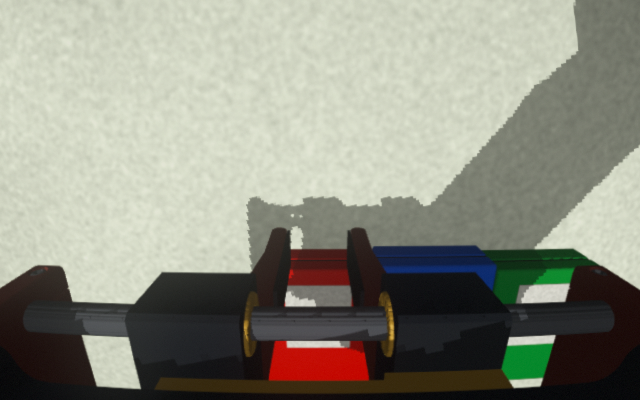

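The fingers (tips at px 275 and 358) sit over the middle of red's rear end, with blue starting at px 372. I'll lower the tips to about 7 mm.

>>> jog_arm(
  plan=[
    [[0,0,2],[0,0,0],3],
    [[0,0,4],[0,0,0],3],
    [[0,0,5.5],[0,0,0],3],
    [[0,0,6.6],[0,0,0],3],
    [[-0.5,0,6.6],[0,0,0],3],
    [[-1,0,6.6],[0,0,0],3],
    [[-1.4,0,6.6],[0,0,0],3],
    [[-1.8,0,6.6],[0,0,0],3],
  ],
)

```text
t: 3.35
position: [424.3, -142.1, 189.3]
ee_rot: [[-0.962, 0.273, 0.002], [0.273, 0.962, -0.0], [-0.001, 0.0, -1.0]]
force: [0.4, 0.5, -0.8]
finger_gap: 29.7
grasp_force: 0.0
```

>>> jog_arm(
  plan=[
    [[-0.3,0,0],[0,0,0],3],
    [[-0.6,0,0],[0,0,0],3],
    [[-0.9,0,0],[0,0,0],3],
    [[-1.3,0,0],[0,0,0],3],
    [[-1.7,0,0],[0,0,0],3],
    [[-2.1,0,0],[0,0,0],3],
    [[-2.5,0,0],[0,0,0],3],
    [[-2.8,0,0],[0,0,0],3],
  ],
)

```text
t: 4.15
position: [450.8, -149.7, 188.6]
ee_rot: [[-0.962, 0.273, 0.0], [0.273, 0.962, -0.0], [-0.0, -0.0, -1.0]]
force: [-2.1, 1.2, 1.3]
finger_gap: 30.1
grasp_force: 0.8
```

```bash
cat >> h.py <<'E'
def look(f):
    from cell import sensors
    s=sensors.read_state();d=s['position']-np.array([644.7,-119.4,0]);print(s['t'],s['position'],s['force'],'TCP lane',d[0]*.962-d[1]*.273,d[0]*.273+d[1]*.962)
    im=imaging.capture('top');cv2.imwrite(f,im[:,:,::-1]);measure('top',(250,60,560,320),im)
E
python3 -c "from h import *;look('pics/t2.png')"
```

```text
4.15 [ 450.78332288 -149.70329504  188.59916475] [-2.05348028  1.21118054  1.31485281] TCP lane -178.2750438420671 -82.09102268124565
top red [([519.2, -169.3], [81.4, 80.5], 74.28)]
top green [([534.9, -2.6], [81.0, 98.8], 74.02), ([522.1, 0.5], [53.2, 59.7], 73.43)]
top blue [([508.5, -80.4], [80.8, 99.0], 74.14)]
top yellow [([644.5, -119.3], [306.6, 160.9], 74.12)]
```

View pics/t2.png

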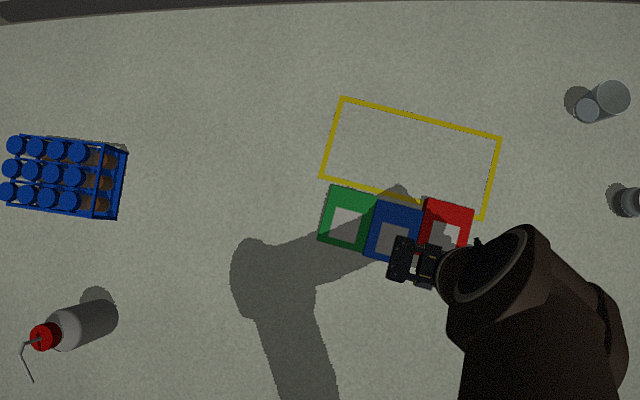

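Red is moving straight (centre at lane −117, −82), and blue and green haven't shifted. TCP needs to go about 117 mm further.

>>> jog_arm(
  plan=[
    [[-0.5,0,0],[0,0,0],3],
    [[-1,0,0],[0,0,0],3],
    [[-1.5,-0.05,0],[0,0,0],3],
    [[-2,-0.05,0],[0,0,0],3],
    [[-2.5,-0.1,0],[0,0,0],3],
    [[-3,-0.1,0],[0,0,0],3],
    [[-3.5,-0.1,0],[0,0,0],3],
    [[-4,-0.1,0],[0,0,0],3],
  ],
)

```text
t: 5.0
position: [488.9, -161.6, 188.6]
ee_rot: [[-0.962, 0.273, -0.0], [0.273, 0.962, 0.0], [0.0, 0.0, -1.0]]
force: [-1.5, 0.4, 1.1]
finger_gap: 30.0
grasp_force: 0.8
```

>>> jog_arm(
  plan=[
    [[-0.5,0,0],[0,0,0],3],
    [[-1,0,0],[0,0,0],3],
    [[-1.5,0,0],[0,0,0],3],
    [[-2,0,0],[0,0,0],3],
    [[-2.5,0,0],[0,0,0],3],
    [[-3,0,0],[0,0,0],3],
    [[-3.5,0,0],[0,0,0],3],
    [[-4,0,0],[0,0,0],3],
  ],
)

```text
t: 5.8
position: [527.4, -172.6, 188.6]
ee_rot: [[-0.962, 0.273, -0.0], [0.273, 0.962, 0.0], [0.0, 0.0, -1.0]]
force: [-1.0, 0.1, 1.7]
finger_gap: 30.1
grasp_force: 0.8
```

```bash
python3 -c "from h import *;look('pics/t3.png')"
```

```text
5.8 [ 527.43506213 -172.5703628   188.63099075] [-1.01777952  0.11158243  1.69089227] TCP lane -98.29336119075045 -83.16321705464071
top red [([600.1, -193.1], [81.3, 71.0], 74.95)]
top green [([534.9, -2.7], [80.5, 98.5], 74.41), ([523.2, 0.2], [52.2, 57.6], 74.66)]
top blue [([508.4, -80.2], [81.5, 99.2], 74.14)]
top yellow [([644.9, -119.5], [306.6, 160.2], 74.16)]
```

>>> jog_arm(
  plan=[
    [[-0.5,0,0],[0,0,0],3],
    [[-1,0,0],[0,0,0],3],
    [[-1.5,0,0],[0,0,0],3],
    [[-2,0,0],[0,0,0],3],
    [[-2.5,0,0],[0,0,0],3],
    [[-3,0,0],[0,0,0],3],
    [[-3.4,0,0],[0,0,0],3],
    [[-3.7,0,0],[0,0,0],3],
  ],
)

```text
t: 6.65
position: [563.0, -182.6, 188.6]
ee_rot: [[-0.962, 0.273, -0.0], [0.273, 0.962, 0.0], [0.0, 0.0, -1.0]]
force: [-0.7, -0.0, 0.7]
finger_gap: 29.9
grasp_force: 0.8
```

>>> jog_arm(
  plan=[
    [[0,0,0],[0,0,0],3],
    [[0.5,0,0],[0,0,0],3],
    [[1.2,0,0],[0,0,0],3],
    [[2,0,0],[0,0,0],3],
    [[2,0,-4],[0,0,0],3],
    [[2,0,-8],[0,0,0],3],
    [[2,0,-12],[0,0,0],3],
    [[2,0,-16],[0,0,0],3],
  ],
)

```text
t: 7.45
position: [542.4, -176.9, 350.0]
ee_rot: [[-0.962, 0.274, -0.0], [0.274, 0.962, 0.001], [0.001, 0.001, -1.0]]
force: [1.2, 0.4, 0.2]
finger_gap: 30.0
grasp_force: 0.0
```

>>> jog_arm(
  plan=[
    [[4,0,-4],[0,0,0],3],
    [[8,0,-8],[0,0,0],3],
    [[12,0,-10],[0,0,0],3],
    [[14,0,-11],[0,0,0],3],
    [[16,0,-11],[0,0,0],3],
    [[16,0,-11],[0,0,0],3],
    [[16,0,-11],[0,0,0],3],
    [[16,0,-11],[0,0,0],3],
  ],
)

```text
t: 8.25
position: [390.0, -133.4, 458.4]
ee_rot: [[-0.962, 0.273, -0.0], [0.273, 0.962, -0.0], [-0.0, -0.0, -1.0]]
force: [-0.1, 0.1, -0.1]
finger_gap: 29.6
grasp_force: 0.0
```

```bash
python3 -c "
from h import *;look('pics/t4.png')
cv2.imwrite('pics/s4.png',imaging.capture('scene')[:,:,::-1])"
```

```text
8.25 [ 389.98827329 -133.35902442  458.42233836] [-0.1252062   0.14533493 -0.12042444] TCP lane -241.2218674252727 -82.96488287863048
top red [([621.3, -199.0], [81.6, 102.4], 74.03), ([611.2, -197.0], [50.2, 55.8], 74.42)]
top green [([535.0, -2.2], [80.4, 98.8], 74.23)]
top blue [([508.4, -80.5], [80.5, 98.9], 74.39), ([496.7, -77.6], [50.7, 56.4], 74.53)]
top yellow [([644.5, -119.5], [306.6, 160.9], 74.15), ([644.5, -119.2], [290.8, 144.7], 74.21)]
```

View pics/s4.png

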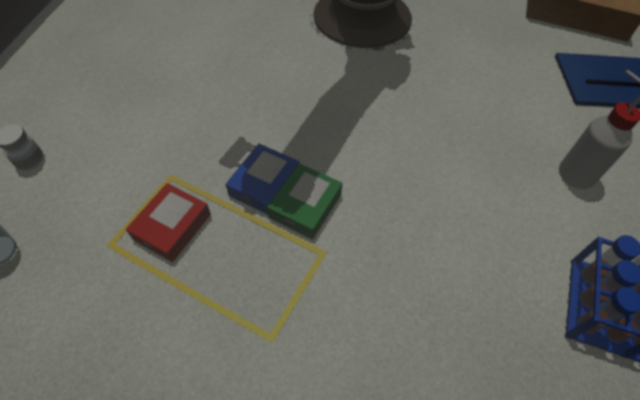

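View pics/t4.png

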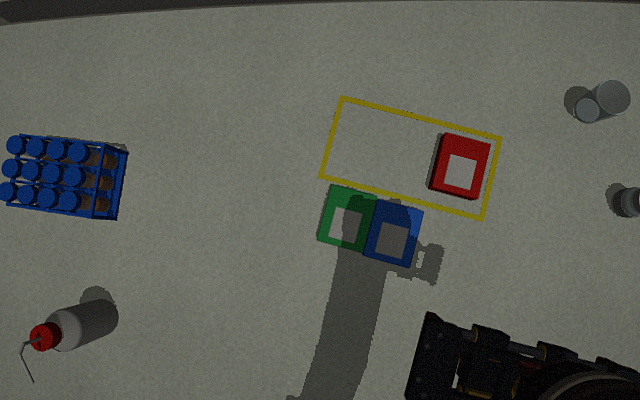

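Both views show red inside the tape, with its centre at lane (−1, −83) and about 20 mm to spare. Blue and green are unmoved and the arm is clear.

```bash
python3 -c "
from cell import finish_job
print(finish_job())"
```

```text
the job is handed in; nothing more can be done
None
```

The red box stands flat and wholly inside the taped lane, with about 18 mm or more to the tape on every side; the blue and green boxes did not measurably move, and I handed the job in at about 8.4 s.

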